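# Set up the pottery wheel for sanding the foot of a beaker

### The job

Set the wheel up for sanding the foot of the upside-down beaker: put the trimming chuck on the wheel head, turning it until its four holes find the four pins and it drops fully home, flat on the head, then stand the beaker upside down over the chuck's post with its rim flat on the bat. Be gentle - lower it slowly onto the pins, find them by light touch and never lean on them - and leave the other pots where they are.

Things in the scene. Friction and masses are not known exactly. Their poses are not given: they have to be found in the camera images.
- wheel: Table-top pottery wheel: white housing 300 x 260 x 85 mm, dark splash pan 250 mm across, rim 15 mm below the head's top. Origin on the table under the spindle, x to the machine's back (switch and knob are on its -x side), z up. The wheel head turns by hand; its belt drive resists with about 0.8 N m, so a light touch does not turn it. This pose does not tell the head's angle.
- head_top (a point): Centre of the top face of the round aluminium wheel head (180 mm across, level, 135 mm above the table); axes as wheel, they do not turn with the head. On the head stand four steel pins 90 degrees apart on a 65 mm radius: 10 mm thick, 13 mm high, the top 3 mm tapering to 7 mm. The head has stopped at any angle and no reading gives it: look, or feel for the pins.
- chuck: Trimming chuck, about 0.34 kg: a round plywood bat 176 mm across, 14 mm thick, with a turned wooden post in its middle, lying flat on the table, post up. Origin: centre of the bat's underside, z up. Four plain through holes of 12 mm on a 65 mm radius, along its +-x and +-y axes; it fits the pins in any of four turns. On the pins' tips its underside is 13 mm above the head; home, 0.
- post_top (a point): Centre of the flat top of the chuck's round post, 86 mm above the bat's underside. The post is 49 to 50 mm thick from its top down to 28 mm above the bat's underside; below that a shoulder widens to 66 mm at the bat.
- beaker: Bisque-fired clay beaker without handle, 0.19 kg, standing UPSIDE DOWN on the ware board (18 mm above the table) beside a smaller dark tumbler. Origin: centre of its rim, which is at the bottom, z up. Outside diameter 82 mm at the rim, evenly down to 62 mm at 96 mm up; wall 5 mm, hollow to 90 mm. Over the chuck its rim stands on the bat, 3 mm clear of the shoulder all round.
- beaker_foot (a point): Centre of the beaker's foot ring (50 mm across, 4 mm high), on top as it stands, 100 mm above the rim.
- bowl: Bystander: bisque bowl, 110 mm across and 48 mm high, upright on the table; origin under its foot.
- tumbler: Bystander: small dark clay tumbler, 68 mm across and 74 mm high, upright on the ware board; origin under its foot.
- mug_a: Bystander: white mug with a handle, 78 mm across and 85 mm high; origin under its foot.
- mug_b: Bystander: white mug with a handle, 74 mm across and 90 mm high; origin under its foot.
- tub: Bystander: clear plastic tub 100 mm across and 110 mm high with slip dried in it; origin under its foot.
Things that resemble listed ones, but are neither listed nor needed, are in the scene too. Leave any purple or yellow look-alike of the beaker alone.

How it is judged (in metres and radians):
On the way:
1. the chuck sits fully home on the wheel head with the four pins in its holes, let go of (z of chuck in the frame of head_top between -0.0025 and 0.0025 m and horizontal distance between chuck and head_top below 0.004 m and angle between chuck's own z axis and vertical below 0.03 rad and contact force between chuck and the fingers below 0.1 N), for 0.2 s.
At the end, for the whole second after the job is handed in: The chuck is fully home on the wheel head (its underside within 2.5 mm of the head's top, centred within 4 mm, level) and the beaker stands upside down over its post, rim on the bat within 3.5 mm, centred within 6 mm and upright within 0.04 rad; both are at rest (z of chuck in the frame of head_top between -0.0025 and 0.0025 m and horizontal distance between chuck and head_top below 0.004 m and angle between chuck's own z axis and vertical below 0.03 rad and horizontal distance between beaker and chuck below 0.006 m and z of beaker in the frame of chuck between 0.0105 and 0.0175 m and angle between beaker's own z axis and vertical below 0.04 rad and linear speed of each of chuck, beaker below 0.02 m/s); the robot touches nothing.
It fails at once if the chuck is pressed or knocked on the pins with more than 60 N before they have entered its holes (contact force between chuck and wheel above 60 N and z of chuck in the frame of head_top above 0.008 m).
It fails at once if another pot is shifted by more than 30 mm (distance of any of bowl, tumbler, mug_a, mug_b, tub from where it was at the start of the episode above 0.03 m).
It also fails if it takes over 67 s, if anything falls off the work surface, if the arm or the gripper's body presses on something with over 40 N, if the wrist force passes 120 N, or if a joint passes its speed limit or range.

### The arm

A 6-joint arm with a two-finger parallel gripper is mounted at the origin on the work surface. World frame = base frame: x ahead of the robot, y to its left, z up, the work surface at z = 0. Lengths are in mm, angles in rad, forces in N, time in s.
With the tool pointing down it reaches from about 325 to 750 mm from the base axis. Payload 7.6 kg.
Tool frame: the origin (TCP) lies between the finger pads; the fingertips stand 8 mm ahead of it and the grasp point (between the pads) lies 11 mm behind it; z points along the fingers, y is the line along which they close (so a half turn about z gives the same grasp; the last joint's range is limited). The gripper opens to 85 mm and grips with 20 to 120 N. Pads are 22 mm wide; open, the fingers measure 114 mm over their backs; the gripper's body (76 mm by 85 mm) begins 54 mm behind the grasp point. The pads swing forward as they close: fully open they stand 13 mm farther back than shut.
Start: joints at [-1.42, 0.052, 1.401, -0, 1.689, -0.07], TCP at [115.004, -512.269, 239.323] pointing down, gripper open.
Joint ranges: [-2.9, 2.9], [-0.91, 2.17], [0.12, 2.37], [-1.06, 4.2], [0.26, 2.73], [-2.93, 2.93]. Speed limits (rad/s): [2.57, 2.57, 3.01, 3.14, 3.14, 3.14].

### API

Orientations are given as a 3x3 rotation matrix whose columns are the frame's x, y, z axes.
In Python, from bench import manip gives the robot as it stands. The module is installed in compiled form; this text tells all that it offers.
- The arm moves only by the tool servo_tool, never from a script. Its argument "steps" is one flat list of numbers, 7 for each row, row after row: the shift along the tool's x, y, z in mm, then the turn, a rotation vector about the tool's x, y, z in rad, then the closure, from -1 (fully open) to 1 (shut). A call has 1 to 12 rows; each row is the pose to reach, as a shift and turn from the pose commanded when the call began, along the tool's axes at that moment; what a row does not reach only later rows make up. A row lasts 1/10 s, in which the tool goes at most 50 mm and 8.59 degrees, less where a joint would pass 70% of its speed; a pose out of reach is approached as far as the arm can. A call with a gripper value outside its range is refused whole. The fingers move at their own pace and stop on an object; "squeeze" is the grip in N (left out, the last holds). Time passes only in rows, so rows that repeat a pose let the fingers close. It gives the time, the measured TCP pose, the force, the opening and the grip force at its end, in the units of the state.
- manip.state(): the state, without advancing time (a new reading comes with each control period).
- manip.get_image(name): name is "side" or "top"; returns a dict with "frame" (420x560x3 uint8, red, green, blue), "intrinsics" (3x3 intrinsics, pixels), "rvec" (rotation vector, rad) and "tvec" (3), from world to camera coordinates, as OpenCV has them. Camera axes: x right, y down, z forward; pixel columns grow to the right and rows downward; lengths in mm; the calibration is good to about 2 mm. A picture is of the moment at which its call begins. There is no depth.
- manip.sign_off(): hands the job in; it is judged then, once.
The state is a dict: "time": time; "qpos": joint angles; "joint_vel": joint speeds; "effort": joint torques, N m; "eef_pos": TCP position; "tool_rot": TCP orientation; "ft_force": force on the tool from outside, world axes, zero at the start; "wrist_torque": the same for the moment, N m; "grip_width": finger opening in mm; "grip_force": force on a finger pad.
Only numpy, scipy, OpenCV 4.12 (cv2) and the standard library are available. Lean on these libraries where they do the work, as an engineer would, in place of code of your own. Each camera call takes 0.05 s, during which the arm holds its last target. There are 200 camera calls.

## Working session

There is one attempt and no reset: what is moved stays moved. The work goes in short steps, Python scripts to look and compute and a tool call to move; the robot and the scene stay as the last step left them, time stands still between calls to the robot, and variables do not carry over. Pictures are saved under pics/ and viewed, at most 10 in all, crops included, and the job is handed in when it is done.

Besides the shell and the picture viewer there is one more tool, called after "Emit:" by a JSON object that holds its "fn" and its "kwargs". servo_tool: Moves the arm, as the interface text tells. Its arguments: {"type":"object","properties":{"steps":{"type":"array","items":{"type":"number"}},"squeeze":{"type":"number"}},"required":["steps"]}

```bash
mkdir -p pics
cat > h.py <<'E'
import numpy as np, cv2, pickle
from bench import manip
def snap(n,tag):
    d=manip.get_image(n); cv2.imwrite(f'pics/{tag}.png',d['frame'][:,:,::-1]); pickle.dump(d,open(f'pics/{tag}.pkl','wb')); return d
def load(tag): return pickle.load(open(f'pics/{tag}.pkl','rb'))
def ray(d,u,v):
    K=np.array(d['intrinsics']);R=cv2.Rodrigues(np.array(d['rvec'],float))[0];t=np.array(d['tvec'],float).ravel()
    return -R.T@t, R.T@np.linalg.solve(K,[u,v,1])
def onz(d,u,v,z):
    c,r=ray(d,u,v); return c+r*(z-c[2])/r[2]
def proj(d,p):
    return cv2.projectPoints(np.array(p,float).reshape(-1,1,3),np.array(d['rvec'],float),np.array(d['tvec'],float),np.array(d['intrinsics']),None)[0].reshape(-1,2)
E
python3 - <<'E'
from h import *
for n in('top','side'):
    d=snap(n,n+'0'); print(n,ray(d,280,210),d['intrinsics'])
s=manip.state();print(s['time'],s['tool_rot'],s['ft_force'])
a=load('top0')['frame'];b=load('side0')['frame']
E
```

```text
top (array([ 279.94069289,  -32.97566871, 1460.27666877]), array([ 0.22759852,  0.02469487, -0.97411978])) [[430.23967656   0.         290.12119888]
 [  0.         430.23967656 221.91433019]
 [  0.           0.           1.        ]]
side (array([  132.06192907, -1185.00361878,   860.93283499]), array([ 0.28848463,  0.80317711, -0.52149797])) [[431.4671574    0.         272.87646702]
 [  0.         431.4671574  210.90457137]
 [  0.           0.           1.        ]]
0.1 [[ 9.75712051e-01  2.19056963e-01 -1.98611958e-04]
 [ 2.19057031e-01 -9.75711137e-01  1.33965428e-03]
 [ 9.96726980e-05 -1.35062417e-03 -9.99999083e-01]] [-0.1630438   0.29002406  0.51396587]
```

View pics/top0.png

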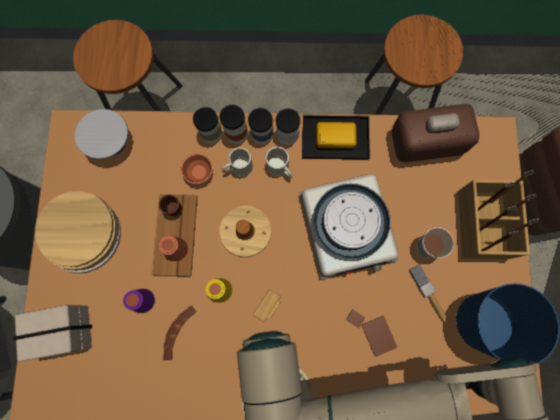

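View pics/side0.png

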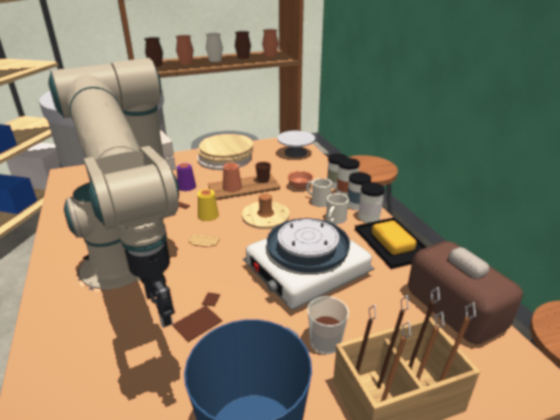

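The top view shows the chuck at (245,231), the wheel head at (352,220) and the bowl at (197,170). Beaker candidates are red (169,246), yellow (216,289) and purple (139,300). The red one fits: it is on the ware board beside the dark tumbler (171,206). An enlarged crop will confirm this and show the pins.

Run:
```python
from h import *
d=load('top0');f=d['frame'][:,:,::-1]
c=lambda x,y,w,s:cv2.resize(f[y:y+w,x:x+w],(s,s),interpolation=cv2.INTER_CUBIC)
cv2.imwrite('pics/crop0.png',np.hstack([np.vstack([c(210,196,70,300),c(145,220,50,300)]),cv2.resize(f[170:270,310:393],(498,600),interpolation=cv2.INTER_CUBIC)]))
for n,u,v,z in(('post',245,230,86),('bat',245,231,14),('head',352,220,135),('beaker',169,246,118),('tumbler',171,206,92),('mugb',277,162,90),('yellow',216,289,100)):print(n,onz(d,u,v,z).round())
```

```text
post [533. 114.  86.]
bat [542. 122.  14.]
head [ 561. -227.  135.]
beaker [472. 348. 118.]
tumbler [607. 358.  92.]
mugb [765.  15.  90.]
yellow [341. 196. 100.]
```

View pics/crop0.png

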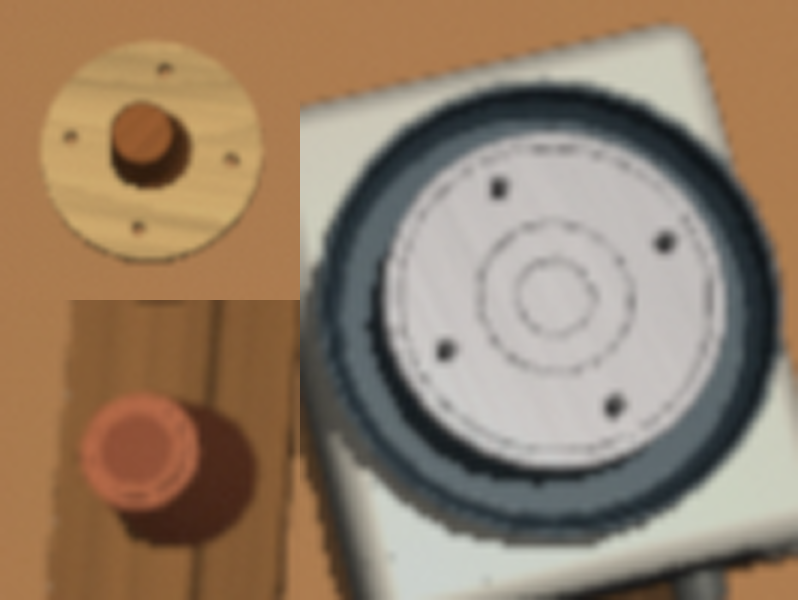

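The crop confirms the red beaker with its foot ring, centred near crop (139,448). The chuck's holes are at crop (165,68), (70,136), (231,158) and (137,227). The pins are at (499,188), (664,242), (446,350) and (614,405). Now the positions.

```bash
cat >> h.py <<'E'
def dark(d,u,v,r=4):
    g=cv2.cvtColor(d['frame'],cv2.COLOR_RGB2GRAY).astype(float);u0,v0=int(round(u)),int(round(v))
    p=g[v0-r:v0+r+1,u0-r:u0+r+1];w=np.clip(np.median(p)*.85-p,0,None)
    y,x=np.mgrid[-r:r+1,-r:r+1]
    return u0+(w*x).sum()/w.sum(),v0+(w*y).sum()/w.sum()
def quad(d,pts,z):
    P=np.array([onz(d,*dark(d,*p),z) for p in pts]);c=P.mean(0);q=P-c
    a=np.arctan2(q[:,1],q[:,0]);ang=np.angle(np.exp(4j*a).sum())/4
    return c.round(1),np.degrees(ang).round(2),np.linalg.norm(q,axis=1).round(1),(np.degrees(a)%90).round(1)
def delta(p):
    s=manip.state();return (np.array(s['tool_rot']).T@(np.array(p)-s['eef_pos'])).round(1)
E
python3 - <<'E'
from h import *
d=load('top0')
cr=lambda x,y,s,L:[(x+a/s,y+b/s) for a,b in L]
print(quad(d,cr(210,196,300/70,[(165,68),(70,136),(231,158),(137,227)]),13))
for z in (142,148):print(quad(d,cr(310,170,6,[(199,188),(364,242),(146,350),(314,405)]),z))
hsv=cv2.cvtColor(d['frame'],cv2.COLOR_RGB2HSV)
def circ(m,z,box):
    x,y,w,h=box;mm=np.zeros_like(m);mm[y:y+h,x:x+w]=m[y:y+h,x:x+w]
    c=max(cv2.findContours(mm,0,1)[0],key=cv2.contourArea);(u,v),r=cv2.minEnclosingCircle(c)
    e=cv2.fitEllipse(c);a=onz(d,*e[0],z);print(e,a.round(1),'rad',r*(d['tvec'].ravel()[2]-z)/430)
H,S,V=cv2.split(hsv)
print(hsv[244:248,165:172].tolist()[0],hsv[230,243],hsv[246,190],hsv[215,245])
circ(((H<9)&(V>90)&(S>100)).astype(np.uint8)*255,110,(150,225,35,40))
circ(((S<40)&(V>150)).astype(np.uint8)*255,135,(322,188,60,65))
print('post crop centre',onz(d,210+141/4.286,196+133/4.286,86))
E
```

```text
(array([546.4, 122.6,  13. ]), np.float64(-7.14), array([65.3, 65.3, 65.4, 64.6]), array([82.9, 83.2, 82.6, 82.8]))
(array([ 562.8, -226.2,  142. ]), np.float64(27.12), array([64.7, 65. , 65. , 64.8]), array([26.9, 27.4, 27.3, 26.9]))
(array([ 561.5, -225.4,  148. ]), np.float64(27.12), array([64.4, 64.7, 64.7, 64.5]), array([26.9, 27.4, 27.3, 26.9]))
[[9, 159, 143], [9, 156, 144], [9, 158, 144], [9, 158, 144], [9, 155, 145], [9, 158, 144], [9, 157, 145]] [ 13 171 143] [ 14 152 134] [ 18 119 182]
((164.50070190429688, 245.1786346435547), (4.300526142120361, 6.773940086364746), 7.529797554016113) [475.2 364.6 110. ] rad 10.811756923304122
((352.1912536621094, 219.41647338867188), (53.755306243896484, 55.752342224121094), 117.41486358642578) [ 562.8 -227.3  135. ] rad 81.39236635522686
post crop centre [542.23121322 121.33285439  86.        ]
```

Run:
```python
from h import *
print(delta([545,122,160]));d=load('top0')
print(onz(d,145+139/6,220+148/6,116))
print(proj(d,[475,354,116]))
```

```text
[ 558.5 -524.3   79.3]
[476.11212254 351.3672687  116.        ]
[[167.30622758 245.00270913]]
```

Emit:
{"fn": "servo_tool", "kwargs": {"steps": [15,-14,0,0,0,0,-1,45,-42,0,0,0,0,-1,78,-73,0,0,0,0,-1,111,-104,0,0,0,0,-1,144,-135,0,0,0,0,-1,177,-166,0,0,0,0,-1,210,-197,0,0,0,0,-1,243,-228,0,0,0,0,-1,276,-259,0,0,0,0,-1,309,-290,0,0,0,0,-1,342,-321,0,0,0,0,-1,375,-352,0,0,0,0,-1]}}

```text
time: 1.3
eef_pos: [404.4, -84.8, 239.2]
tool_rot: [[0.976, 0.219, 0.0], [0.219, -0.976, -0.0], [-0.0, 0.0, -1.0]]
ft_force: [0.0, -0.5, 0.7]
grip_width: 85.6
grip_force: 0.0
```

Emit:
{"fn": "servo_tool", "kwargs": {"steps": [33,-31,10,0,0,0,-1,66,-62,20,0,0,0,-1,99,-93,30,0,0,0,-1,132,-124,40,0,0,0,-1,160,-150,55,0,0,0,-1,176,-165,70,0,0,0,-1,183,-172,79,0,0,0,-1,183,-172,79,0,0,0,-1,183,-172,79,0,0,0,-1]}}

```text
time: 2.2
eef_pos: [544.5, 120.4, 160.6]
tool_rot: [[0.976, 0.218, -0.0], [0.218, -0.976, -0.0], [-0.0, 0.0, -1.0]]
ft_force: [-0.4, -0.9, -0.0]
grip_width: 85.2
grip_force: 0.0
```

Run:
```python
from h import *
s=manip.state();print(s['time'],s['eef_pos'],s['qpos'],s['tool_rot'],delta([545,122,160]))
d=snap('side','s1');f=d['frame'][:,:,::-1];print(proj(d,[[545,122,86],[545,122,14],[562.5,-226,135],[476,351,118],s['eef_pos']]))
cv2.imwrite('pics/s1c.png',cv2.resize(f[120:260,190:350],(800,700),interpolation=cv2.INTER_CUBIC)[:600])
```

```text
2.2 [544.45167877 120.42668688 160.61270387] [ 1.51673888e-01  1.81052464e-01  1.41869533e+00 -4.36136901e-04
  1.54205535e+00  1.50220657e+00] [[ 9.75837114e-01  2.18499216e-01 -1.42198767e-04]
 [ 2.18499130e-01 -9.75837033e-01 -4.62754638e-04]
 [-2.39874349e-04  4.20502843e-04 -9.99999883e-01]] [ 0.9 -1.4  0.6]
[[265.34809458 195.55223996]
 [265.76442006 212.34431394]
 [307.57536581 234.63253623]
 [230.81897212 165.02812594]
 [264.88664777 177.49523457]]
```

View pics/s1c.png

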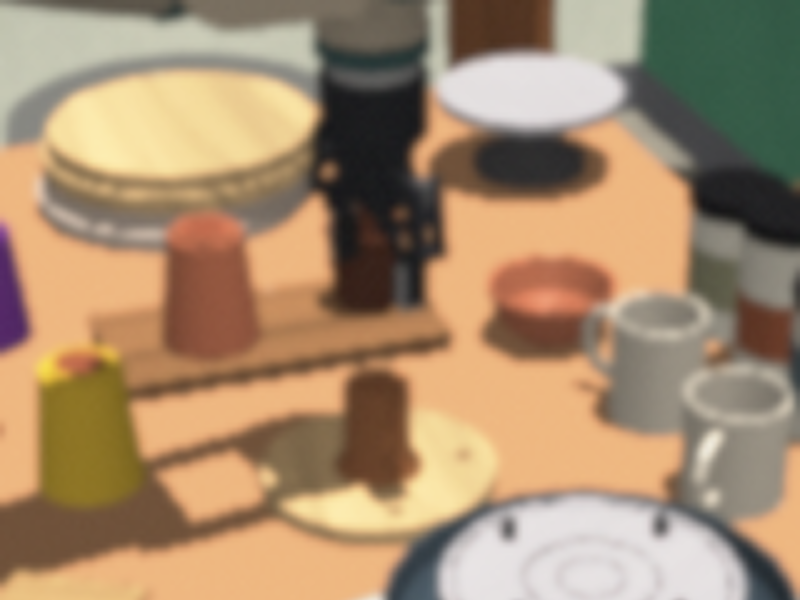

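The side view shows the gripper hovering straight above the post (post top at crop (377,385), within a pixel or two of prediction) and the beaker foot at crop (205,230), also matching. I'll descend and grip.

Emit:
{"fn": "servo_tool", "kwargs": {"steps": [1,-1,20,0,0,0,-1,1,-1,40,0,0,0,-1,1,-1,60,0,0,0,-1,1,-1,80,0,0,0,-1,1,-1,95,0,0,0,-1,1,-1,103,0,0,0,-1,1,-1,105,0,0,0,-1,1,-1,105,0,0,0,-0.5,1,-1,105,0,0,0,-0.1,1,-1,105,0,0,0,1,1,-1,105,0,0,0,1,1,-1,105,0,0,0,1], "squeeze": 50}}

```text
time: 3.45
eef_pos: [546.2, 122.7, 56.7]
tool_rot: [[0.976, 0.219, 0.002], [0.219, -0.976, 0.001], [0.002, -0.0, -1.0]]
ft_force: [-1.3, 1.2, 6.1]
grip_width: 48.3
grip_force: 52.6
```

Emit:
{"fn": "servo_tool", "kwargs": {"steps": [0,0,0,0,0,0,1,0,0,0,0,0,0,1,0,0,0,0,0,0,1,0,0,0,0,0,0,1]}}

```text
time: 3.85
eef_pos: [546.2, 122.7, 56.7]
tool_rot: [[0.976, 0.219, 0.002], [0.219, -0.976, 0.001], [0.002, -0.0, -1.0]]
ft_force: [-1.6, 1.0, 5.9]
grip_width: 47.7
grip_force: 52.6
```

Emit:
{"fn": "servo_tool", "kwargs": {"steps": [0,0,-6,0,0,0,1,0,0,-20,0,0,0,1,0,0,-40,0,0,0,1,0,0,-60,0,0,0,1,0,0,-80,0,0,0,1,0,0,-100,0,0,0,1,0,0,-120,0,0,0,1,0,0,-140,0,0,0,1,0,0,-160,0,0,0,1,0,0,-172,0,0,0,1,0,0,-178,0,0,0,1,0,0,-178,0,0,0,1]}}

```text
time: 5.05
eef_pos: [545.5, 122.4, 233.8]
tool_rot: [[0.976, 0.219, 0.001], [0.219, -0.976, -0.0], [0.001, 0.0, -1.0]]
ft_force: [0.1, 0.3, -4.6]
grip_width: 48.0
grip_force: 52.5
```

Emit:
{"fn": "servo_tool", "kwargs": {"steps": [-2,10,0,0,0,-0.03,1,-7,40,0,0,0,-0.1,1,-13,76,0,0,0,-0.16,1,-20,112,0,0,0,-0.22,1,-26,148,0,0,0,-0.28,1,-32,184,0,0,0,-0.34,1,-39,220,0,0,0,-0.4,1,-45,256,0,0,0,-0.46,1,-51,290,0,0,0,-0.52,1,-56,320,0,0,0,-0.57,1,-59,338,0,0,0,-0.59,1,-60,344,0,0,0,-0.598,1]}}

```text
time: 6.25
eef_pos: [561.5, -228.1, 231.4]
tool_rot: [[0.685, 0.729, -0.003], [0.729, -0.685, 0.001], [-0.001, -0.003, -1.0]]
ft_force: [0.3, -0.2, -4.0]
grip_width: 48.1
grip_force: 52.9
```

Emit:
{"fn": "servo_tool", "kwargs": {"steps": [0,0,0,0,0,0,1,0,0,0,0,0,0,1,0,0,0,0,0,0,1]}}

```text
time: 6.55
eef_pos: [562.4, -225.2, 233.2]
tool_rot: [[0.682, 0.731, -0.0], [0.731, -0.682, 0.0], [0.0, -0.0, -1.0]]
ft_force: [-0.0, -0.1, -4.9]
grip_width: 47.5
grip_force: 52.9
```

Run:
```python
from h import *
s=manip.state();print(s['time'],s['eef_pos'],s['tool_rot'],s['ft_force'],s['grip_width'],s['wrist_torque'])
z=s['eef_pos'][2]-56.7
t=snap('top','t2');d=snap('side','s2')
a=np.radians(27.12)+np.arange(4)*np.pi/2
H=np.c_[562.5+65*np.cos(a),-226+65*np.sin(a),0*a+z+14]
print(proj(t,H).round(1),proj(d,H).round(1))
def c(d,k):
    p=proj(d,H).mean(0).astype(int);f=d['frame'][:,:,::-1].copy()
    return cv2.resize(f[p[1]-50:p[1]+50,p[0]-33:p[0]+33],(396,600),interpolation=cv2.INTER_CUBIC)
print(proj(t,H).mean(0).astype(int),proj(d,H).mean(0).astype(int))
cv2.imwrite('pics/c2.png',np.hstack([c(t,0),c(d,0)]))
```

```text
6.55 [ 562.38309997 -225.18419739  233.22547184] [[ 6.82274158e-01  7.31096399e-01 -1.67197161e-04]
 [ 7.31096412e-01 -6.82274103e-01  2.90894142e-04]
 [ 9.85973670e-05 -3.20706801e-04 -9.99999944e-01]] [-0.01209967 -0.14272462 -4.9292221 ] 47.54310231619963 [ 0.05367255 -0.01365985  0.01822113]
[[344.4 197. ]
 [335.3 225. ]
 [364.6 234.7]
 [373.3 206.5]] [[322.2 210.1]
 [291.3 210.8]
 [293.2 228. ]
 [326.1 227.3]]
[354 215] [308 219]
```

View pics/c2.png

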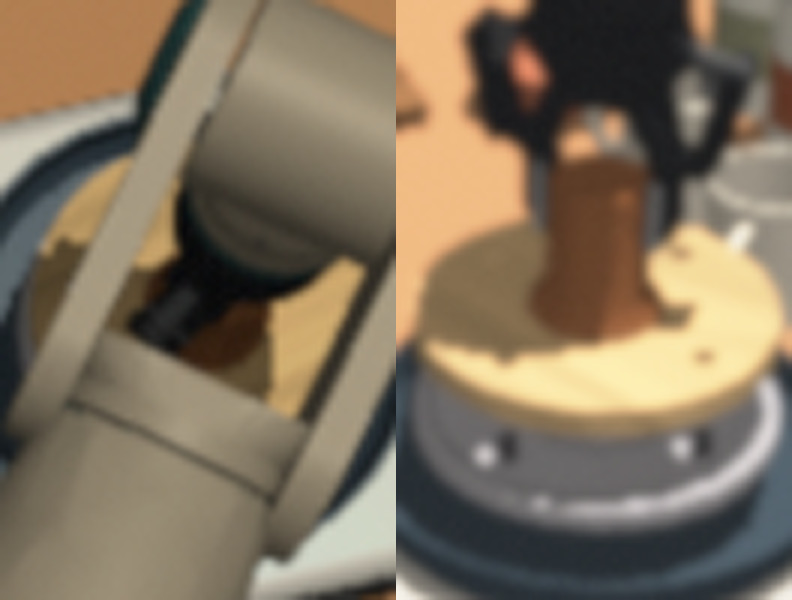

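The side view shows the chuck level over the head. Visible holes at (326,228.3) and (322.3,211) match prediction, and the front pins are at (293,243) and (323,242) below. Now I'll lower slowly.

Emit:
{"fn": "servo_tool", "kwargs": {"steps": [-0.2,0.3,3,0,0,0,1,-0.4,0.5,8,0,0,0,1,-0.4,0.5,13,0,0,0,1,-0.4,0.5,17,0,0,0,1,-0.4,0.5,20,0,0,0,1,-0.4,0.5,22,0,0,0,1,-0.4,0.5,23,0,0,0,1,-0.4,0.5,23,0,0,0,1]}}

```text
time: 7.45
eef_pos: [562.3, -227.0, 210.3]
tool_rot: [[0.683, 0.73, 0.0], [0.73, -0.683, -0.0], [-0.0, 0.0, -1.0]]
ft_force: [-1.1, 0.3, -4.8]
grip_width: 48.3
grip_force: 52.9
```

Emit:
{"fn": "servo_tool", "kwargs": {"steps": [0,0,0.5,0,0,0,1,0,0,1,0,0,0,1,0,0,1.5,0,0,0,1,0,0,2,0,0,0,1,0,0,2.5,0,0,0,1,0,0,3,0,0,0,1,0,0,3.5,0,0,0,1,0,0,4,0,0,0,1,0,0,4,0,0,0,1]}}

```text
time: 8.35
eef_pos: [562.3, -227.0, 206.2]
tool_rot: [[0.683, 0.73, -0.0], [0.73, -0.683, -0.0], [-0.0, -0.0, -1.0]]
ft_force: [-0.5, -0.5, -4.2]
grip_width: 48.1
grip_force: 52.9
```

Emit:
{"fn": "servo_tool", "kwargs": {"steps": [0.4,-0.3,0,0,0,0,1,0.9,-0.6,0,0,0,0,1,0.9,-0.6,0.5,0,0,0,1,0.9,-0.6,1,0,0,0,1,0.9,-0.6,1.5,0,0,0,1,0.9,-0.6,2,0,0,0,1,0.9,-0.6,2.5,0,0,0,1,0.9,-0.6,3,0,0,0,1,0.9,-0.6,3.5,0,0,0,1,0.9,-0.6,4,0,0,0,1,0.9,-0.6,4,0,0,0,1]}}

```text
time: 9.45
eef_pos: [562.8, -225.8, 202.7]
tool_rot: [[0.683, 0.73, 0.001], [0.73, -0.683, -0.0], [0.001, 0.001, -1.0]]
ft_force: [1.4, 1.6, -2.0]
grip_width: 48.1
grip_force: 53.1
```

Emit:
{"fn": "servo_tool", "kwargs": {"steps": [0,0,0.5,0,0,0,1,0,0,1,0,0,0,1,0,0,1.5,0,0,0,1,0,0,2,0,0,0,1,0,0,2,0,0,0,1]}}

```text
time: 9.95
eef_pos: [562.8, -225.7, 200.1]
tool_rot: [[0.683, 0.73, 0.001], [0.73, -0.683, 0.0], [0.001, 0.0, -1.0]]
ft_force: [5.0, 1.5, -2.4]
grip_width: 48.2
grip_force: 53.2
```

It is 4.6 mm past tip height with little vertical force, so the pins are entering. I'll yield to the sideways force and go on down.

Emit:
{"fn": "servo_tool", "kwargs": {"steps": [0.5,0.4,0,0,0,0,1,0.9,0.7,0.5,0,0,0,1,0.9,0.7,1,0,0,0,1,0.9,0.7,1.5,0,0,0,1,0.9,0.7,2,0,0,0,1,0.9,0.7,2.5,0,0,0,1,0.9,0.7,3,0,0,0,1,0.9,0.7,3,0,0,0,1]}}

```text
time: 10.75
eef_pos: [563.5, -225.7, 197.1]
tool_rot: [[0.683, 0.73, -0.0], [0.73, -0.683, 0.0], [-0.0, -0.0, -1.0]]
ft_force: [0.3, 4.0, -2.6]
grip_width: 47.7
grip_force: 53.1
```

Emit:
{"fn": "servo_tool", "kwargs": {"steps": [0.3,-0.3,0,0,0,0,1,0.6,-0.5,0.5,0,0,0,1,0.6,-0.5,1,0,0,0,1,0.6,-0.5,1.5,0,0,0,1,0.6,-0.5,2,0,0,0,1,0.6,-0.5,2.5,0,0,0,1,0.6,-0.5,3,0,0,0,1,0.6,-0.5,3.5,0,0,0,1,0.6,-0.5,4,0,0,0,1,0.6,-0.5,4,0,0,0,1]}}

```text
time: 11.75
eef_pos: [563.6, -225.0, 193.1]
tool_rot: [[0.683, 0.73, -0.0], [0.73, -0.683, -0.0], [-0.0, -0.0, -1.0]]
ft_force: [0.3, 0.8, -5.0]
grip_width: 47.8
grip_force: 52.9
```

Emit:
{"fn": "servo_tool", "kwargs": {"steps": [0,0,0.5,0,0,0,1,0,0,1,0,0,0,1,0,0,1.5,0,0,0,1,0,0,2,0,0,0,1,0,0,2,0,0,0,1]}}

```text
time: 12.25
eef_pos: [563.6, -225.0, 191.7]
tool_rot: [[0.683, 0.73, 0.0], [0.73, -0.683, -0.0], [-0.0, 0.0, -1.0]]
ft_force: [-1.1, 0.5, -1.3]
grip_width: 48.0
grip_force: 53.2
```

Emit:
{"fn": "servo_tool", "kwargs": {"steps": [0,0,0,0,0,0,-0.2,0,0,0,0,0,0,-0.6,0,0,0,0,0,0,-1,0,0,0,0,0,0,-1,0,0,0,0,0,0,-1,0,0,0,0,0,0,-1,0,0,-5,0,0,0,-1,0,0,-15,0,0,0,-1,0,0,-35,0,0,0,-1,0,0,-60,0,0,0,-1,0,0,-85,0,0,0,-1,0,0,-110,0,0,0,-1]}}

```text
time: 13.45
eef_pos: [563.6, -225.0, 303.5]
tool_rot: [[0.683, 0.73, 0.001], [0.73, -0.683, -0.001], [0.0, 0.001, -1.0]]
ft_force: [0.7, 0.4, -0.0]
grip_width: 85.5
grip_force: 0.0
```

Run:
```python
from h import *
s=manip.state();print(s['time'],s['eef_pos'],s['ft_force'],s['grip_width'])
d=snap('side','s3');f=d['frame'][:,:,::-1]
print(proj(d,[[563,-225.5,221],[563,-225.5,149],[563,-225.5,135]]).round(1))
print('to beaker, hover z200',delta([476,351,200]))
cv2.imwrite('pics/s3c.png',cv2.resize(f[180:280,240:373],(798,600),interpolation=cv2.INTER_CUBIC))
```

```text
13.45 [ 563.62155028 -224.95273179  303.51592175] [ 0.73013916  0.4356376  -0.0194729 ] 85.53404655888612
[[308.6 209.6]
 [307.8 230.6]
 [307.7 234.5]]
to beaker, hover z200 [ 360.3 -459.1  105.9]
```

View pics/s3c.png

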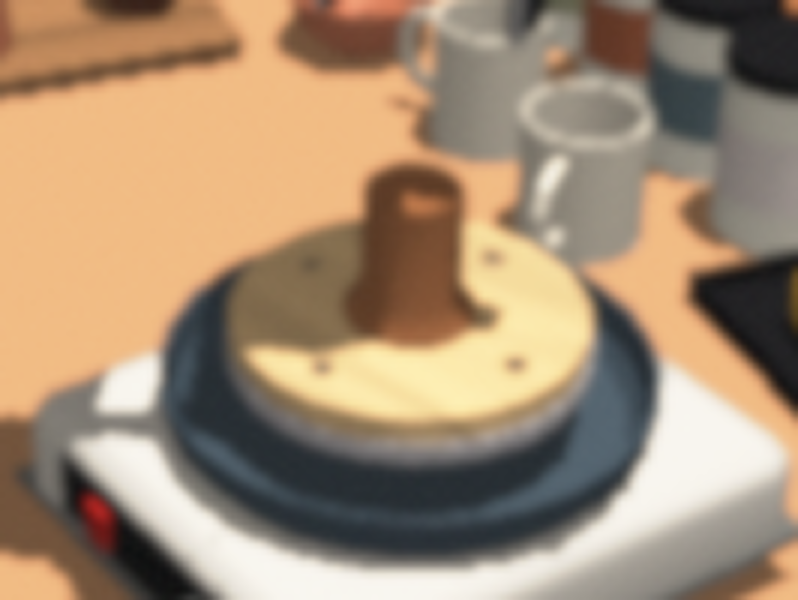

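Post top at (309,210.5) and the bat lies flat on the head, so the chuck is home. Now the beaker.

Emit:
{"fn": "servo_tool", "kwargs": {"steps": [10,-13,0,0,0,0,-1,33,-42,0,0,0,0,-1,60,-76,0,0,0,0,-1,87,-110,0,0,0,0,-1,114,-145,5,0,0,0,-1,141,-180,10,0,0,0,-1,168,-214,20,0,0,0,-1,195,-248,30,0,0,0,-1,222,-283,40,0,0,0,-1,249,-317,50,0,0,0,-1,276,-352,60,0,0,0,-1,303,-386,70,0,0,0,-1]}}

```text
time: 14.7
eef_pos: [487.0, 262.2, 230.2]
tool_rot: [[0.683, 0.731, -0.001], [0.731, -0.683, -0.0], [-0.001, -0.001, -1.0]]
ft_force: [1.1, -0.0, -0.1]
grip_width: 85.5
grip_force: 0.0
```

Emit:
{"fn": "servo_tool", "kwargs": {"steps": [25,-32,12,0,0,0,-1,42,-54,24,0,0,0,-1,52,-67,31,0,0,0,-1,57,-73,35,0,0,0,-1,57,-73,35,0,0,0,-1,57,-73,35,0,0,0,-1,57,-73,35,0,0,0,-1]}}

```text
time: 15.4
eef_pos: [475.1, 350.5, 197.1]
tool_rot: [[0.684, 0.729, 0.001], [0.729, -0.684, 0.0], [0.001, 0.001, -1.0]]
ft_force: [0.4, 0.2, 0.8]
grip_width: 85.6
grip_force: 0.0
```

Run:
```python
from h import *
s=manip.state();print(s['time'],s['eef_pos'],s['qpos'][5],delta([476,351,90]))
d=snap('top','t4');e=snap('side','s4')
def m(f):
    H,S,V=cv2.split(cv2.cvtColor(f,cv2.COLOR_RGB2HSV)); return H,S,V
f=d['frame'][:,:,::-1];g=e['frame'][:,:,::-1];p=proj(e,[476,351,118])[0].astype(int)
a=cv2.resize(f[215:275,135:201],(396,360),interpolation=cv2.INTER_CUBIC);b=cv2.resize(g[p[1]-30:p[1]+30,p[0]-33:p[0]+33],(396,360),interpolation=cv2.INTER_CUBIC)
print(p,proj(e,[[476,351,118],[476,351,18]]),proj(d,[476,351,118]));cv2.imwrite('pics/c4.png',np.hstack([a,b]))
```

```text
15.4 [475.05219561 350.4974857  197.10608281] 1.3267919113405993 [  0.9   0.3 107.1]
[230 165] [[230.81897212 165.02812594]
 [232.36129202 187.09471584]] [[168.10586207 244.60911217]]
```

View pics/c4.png

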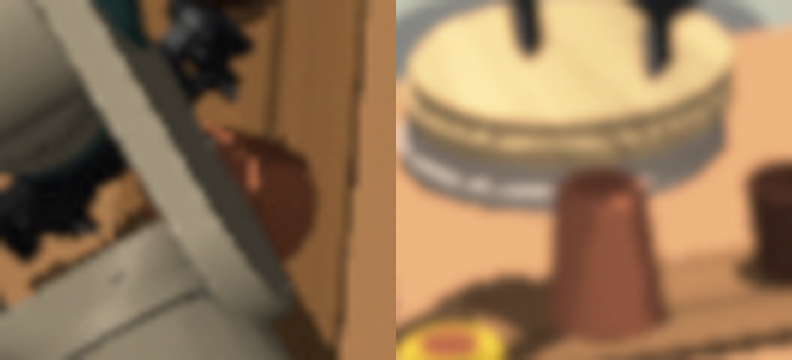

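The beaker foot at (231,166) is where it was predicted, centred between the fingers. I'll descend and grip.

Emit:
{"fn": "servo_tool", "kwargs": {"steps": [1,0,20,0,0,0,-1,1,0,45,0,0,0,-1,1,0,70,0,0,0,-1,1,0,90,0,0,0,-1,1,0,103,0,0,0,-1,1,0,110,0,0,0,-1,1,0,112,0,0,0,-1,1,0,112,0,0,0,-0.8,1,0,112,0,0,0,-0.6,1,0,112,0,0,0,-0.4,1,0,112,0,0,0,-0.2,1,0,112,0,0,0,0.2], "squeeze": 40}}

```text
time: 16.7
eef_pos: [475.8, 352.9, 86.4]
tool_rot: [[0.683, 0.73, 0.003], [0.73, -0.683, 0.002], [0.003, 0.001, -1.0]]
ft_force: [-0.4, 0.1, 5.1]
grip_width: 65.8
grip_force: 45.1
```

Emit:
{"fn": "servo_tool", "kwargs": {"steps": [0,0,0,0,0,0,1,0,0,0,0,0,0,1,0,0,0,0,0,0,1,0,0,0,0,0,0,1]}}

```text
time: 17.1
eef_pos: [475.8, 353.0, 86.4]
tool_rot: [[0.683, 0.73, 0.003], [0.73, -0.683, 0.002], [0.003, 0.001, -1.0]]
ft_force: [-1.3, -0.1, 6.2]
grip_width: 65.5
grip_force: 45.1
```

Emit:
{"fn": "servo_tool", "kwargs": {"steps": [0,0,-3,0,0,0,1,0,0,-10,0,0,0,1,0,0,-25,0,0,0,1,0,0,-50,0,0,0,1,0,0,-80,0,0,0,1,0,0,-110,0,0,0,1,0,0,-140,0,0,0,1,0,0,-170,0,0,0,1,0,0,-200,0,0,0,1,0,0,-220,0,0,0,1,0,0,-232,0,0,0,1,0,0,-235,0,0,0,1]}}

```text
time: 18.3
eef_pos: [475.2, 352.3, 321.3]
tool_rot: [[0.683, 0.73, 0.002], [0.73, -0.683, 0.001], [0.003, 0.001, -1.0]]
ft_force: [-0.8, -0.8, -2.3]
grip_width: 65.4
grip_force: 44.6
```

Emit:
{"fn": "servo_tool", "kwargs": {"steps": [-10,13,0,0,0,0,1,-33,42,0,0,0,0,1,-60,76,0,0,0,0,1,-87,110,0,0,0,0,1,-114,145,0,0,0,0,1,-141,179,0,0,0,0,1,-168,213,0,0,0,0,1,-195,247,0,0,0,0,1,-222,281,0,0,0,0,1,-249,316,0,0,0,0,1,-276,350,0,0,0,0,1,-303,384,0,0,0,0,1]}}

```text
time: 19.5
eef_pos: [547.6, -133.9, 317.8]
tool_rot: [[0.684, 0.73, -0.002], [0.73, -0.684, 0.0], [-0.001, -0.002, -1.0]]
ft_force: [0.5, -0.2, -1.4]
grip_width: 65.2
grip_force: 44.6
```

Emit:
{"fn": "servo_tool", "kwargs": {"steps": [-25,32,0,0,0,0,1,-44,56,0,0,0,0,1,-54,69,0,0,0,0,1,-59,75,0,0,0,0,1,-59,75,0,0,0,0,1,-59,75,0,0,0,0,1,-59,75,0,0,0,0,1]}}

```text
time: 20.2
eef_pos: [563.1, -224.4, 319.7]
tool_rot: [[0.682, 0.732, 0.0], [0.732, -0.682, -0.0], [0.0, 0.0, -1.0]]
ft_force: [-0.1, 0.8, -1.0]
grip_width: 65.1
grip_force: 44.6
```

Run:
```python
from h import *
s=manip.state();p=np.array(s['eef_pos']);print(s['time'],p,s['tool_rot'][2],s['ft_force'],s['grip_width'],delta([563.3,-225.3,316]))
d=snap('top','t5');e=snap('side','s5')
r=p[2]-68.4
Q=[[p[0],p[1],r],[p[0],p[1],r+96],[563.3,-225.3,149],[563.3,-225.3,221]]
print(proj(d,Q).round(1),proj(e,Q).round(1))
f=d['frame'][:,:,::-1];g=e['frame'][:,:,::-1];q=proj(e,Q[0])[0].astype(int);k=proj(d,Q[1])[0].astype(int);print(q,k)
a=cv2.resize(f[k[1]-50:k[1]+50,k[0]-33:k[0]+33],(396,600),interpolation=cv2.INTER_CUBIC);b=cv2.resize(g[q[1]-50:q[1]+50,q[0]-33:q[0]+33],(396,600),interpolation=cv2.INTER_CUBIC)
cv2.imwrite('pics/c5.png',np.hstack([a,b]))
```

```text
20.2 [ 563.13502424 -224.35336535  319.6823604 ] [ 2.53705725e-04  3.82257573e-04 -9.99999895e-01] [-0.11917019  0.79816403 -1.04507214] 65.05716918779925 [-0.6  0.8  3.7]
[[357.  211. ]
 [362.5 202.8]
 [352.2 218.3]
 [355.7 213.2]] [[308.8 200.2]
 [309.9 169.3]
 [307.9 230.5]
 [308.6 209.5]]
[308 200] [362 202]
```

View pics/c5.png

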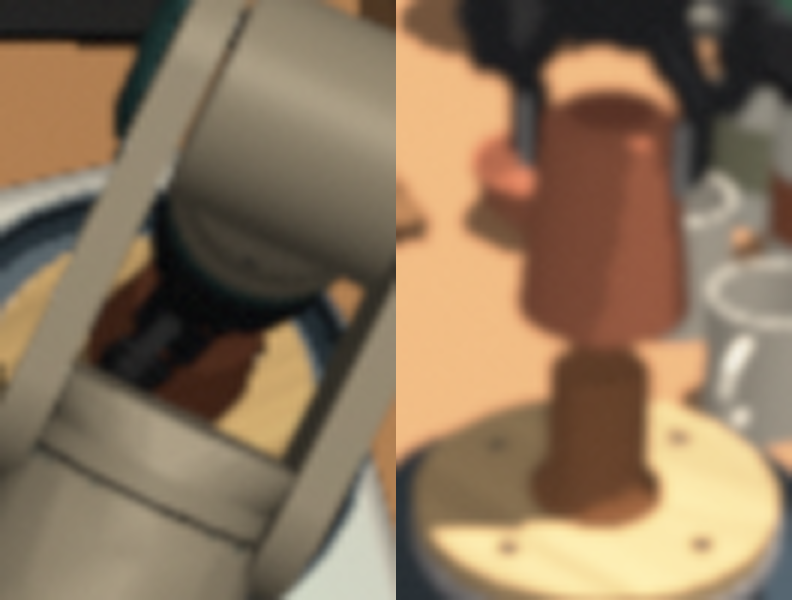

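The side view shows the beaker level and directly above the post. The rim's centre is at crop 602, the post's at 600, so they agree within about 0.5 mm. Now down in stages.

Emit:
{"fn": "servo_tool", "kwargs": {"steps": [-0.3,0.4,3,0,0,0,1,-0.6,0.8,8,0,0,0,1,-0.6,0.8,14,0,0,0,1,-0.6,0.8,19,0,0,0,1,-0.6,0.8,22,0,0,0,1,-0.6,0.8,22,0,0,0,1,-0.6,0.8,22,0,0,0,1]}}

```text
time: 21.0
eef_pos: [563.2, -226.7, 297.4]
tool_rot: [[0.683, 0.73, 0.0], [0.73, -0.683, -0.0], [-0.0, 0.0, -1.0]]
ft_force: [-0.8, -0.3, -1.1]
grip_width: 65.7
grip_force: 44.6
```

Emit:
{"fn": "servo_tool", "kwargs": {"steps": [0.5,-0.5,0,0,0,0,1,1,-1,0,0,0,0,1,1,-1,3,0,0,0,1,1,-1,7,0,0,0,1,1,-1,12,0,0,0,1,1,-1,17,0,0,0,1,1,-1,22,0,0,0,1,1,-1,27,0,0,0,1,1,-1,32,0,0,0,1,1,-1,36,0,0,0,1,1,-1,38,0,0,0,1,1,-1,38,0,0,0,1]}}

```text
time: 22.2
eef_pos: [563.1, -225.2, 259.0]
tool_rot: [[0.683, 0.73, -0.0], [0.73, -0.683, 0.0], [-0.0, -0.0, -1.0]]
ft_force: [0.4, -0.7, -2.5]
grip_width: 65.9
grip_force: 44.6
```

Emit:
{"fn": "servo_tool", "kwargs": {"steps": [0,0,3,0,0,0,1,0,0,6,0,0,0,1,0,0,9,0,0,0,1,0,0,12,0,0,0,1,0,0,15,0,0,0,1,0,0,17,0,0,0,1,0,0,18,0,0,0,1,0,0,18,0,0,0,1]}}

```text
time: 23.0
eef_pos: [563.1, -225.3, 241.2]
tool_rot: [[0.683, 0.73, -0.0], [0.73, -0.683, -0.0], [-0.0, -0.0, -1.0]]
ft_force: [0.1, 0.1, -2.0]
grip_width: 65.2
grip_force: 44.6
```

Emit:
{"fn": "servo_tool", "kwargs": {"steps": [0,0,3,0,0,0,1,0,0,6,0,0,0,1,0,0,9,0,0,0,1,0,0,12,0,0,0,1,0,0,15,0,0,0,1,0,0,17,0,0,0,1,0,0,19,0,0,0,1,0,0,20,0,0,0,1,0,0,20,0,0,0,1]}}

```text
time: 23.9
eef_pos: [563.1, -225.3, 221.2]
tool_rot: [[0.683, 0.73, -0.0], [0.73, -0.683, -0.0], [-0.0, -0.0, -1.0]]
ft_force: [0.1, -0.9, -1.3]
grip_width: 65.4
grip_force: 44.6
```

Emit:
{"fn": "servo_tool", "kwargs": {"steps": [0,0,0.5,0,0,0,1,0,0,1,0,0,0,1,0,0,1.5,0,0,0,1,0,0,2,0,0,0,1,0,0,2.5,0,0,0,1,0,0,3,0,0,0,1,0,0,3.5,0,0,0,1,0,0,3.5,0,0,0,1]}}

```text
time: 24.7
eef_pos: [563.1, -225.4, 217.9]
tool_rot: [[0.683, 0.73, 0.0], [0.73, -0.683, -0.0], [-0.0, 0.0, -1.0]]
ft_force: [-0.5, 0.3, -1.9]
grip_width: 65.3
grip_force: 44.6
```

Emit:
{"fn": "servo_tool", "kwargs": {"steps": [0,0,0.3,0,0,0,1,0,0,0.6,0,0,0,1,0,0,0.9,0,0,0,1,0,0,1.2,0,0,0,1,0,0,1.5,0,0,0,1,0,0,1.5,0,0,0,1]}}

```text
time: 25.3
eef_pos: [563.0, -225.6, 217.6]
tool_rot: [[0.683, 0.73, 0.001], [0.73, -0.683, -0.001], [-0.0, 0.001, -1.0]]
ft_force: [-4.6, -2.0, 6.6]
grip_width: 65.5
grip_force: 45.5
```

Contact at 217.6 (217.4 expected), so the rim is on the bat. Releasing and retreating.

Emit:
{"fn": "servo_tool", "kwargs": {"steps": [0,0,-0.5,0,0,0,0.2,0,0,-0.5,0,0,0,-0.2,0,0,-0.5,0,0,0,-0.5,0,0,-0.5,0,0,0,-0.8,0,0,-0.5,0,0,0,-1,0,0,-0.5,0,0,0,-1,0,0,-3,0,0,0,-1,0,0,-10,0,0,0,-1,0,0,-25,0,0,0,-1,0,0,-50,0,0,0,-1,0,0,-80,0,0,0,-1,0,0,-105,0,0,0,-1]}}

```text
time: 26.5
eef_pos: [563.1, -225.3, 324.7]
tool_rot: [[0.683, 0.73, 0.003], [0.73, -0.683, -0.001], [0.001, 0.003, -1.0]]
ft_force: [0.2, 0.1, 0.1]
grip_width: 85.2
grip_force: 0.0
```

Run:
```python
from h import *
s=manip.state();print(s['time'],s['eef_pos'],s['ft_force'],s['grip_width'])
e=snap('side','s6');g=e['frame'][:,:,::-1]
print(proj(e,[[563.3,-225.3,149],[563.3,-225.3,249]]))
cv2.imwrite('pics/c6.png',cv2.resize(g[180:280,240:373],(798,600),interpolation=cv2.INTER_CUBIC))
```

```text
26.5 [ 563.13999918 -225.26512227  324.72543525] [0.21611602 0.05313638 0.13176313] 85.18760767366052
[[307.87504592 230.5189823 ]
 [308.94131288 201.04255103]]
```

View pics/c6.png

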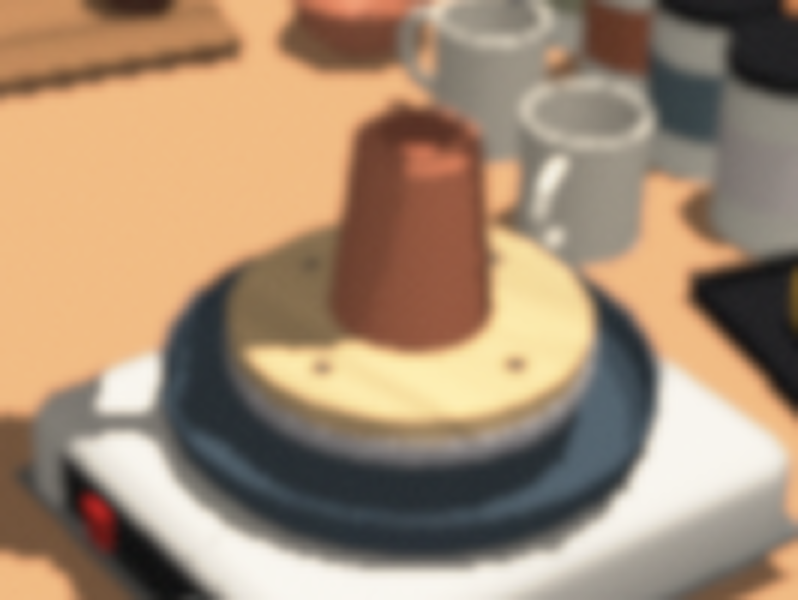

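The picture shows the beaker upright over the post, with its rim at crop (330–492, ~320) flat on the bat and centred. The chuck is flat and the gripper is clear.

```bash
python3 -c "
from bench import manip
print(manip.sign_off())"
```

```text
the job is handed in; nothing more can be done
None
```

The chuck is fully home on the wheel head's four pins and the beaker stands upside down over its post, rim flat on the bat; I left the other pots where they were and handed the job in at about 26.5 s, though the sign-off returned no verdict.

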